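# Touch-test the primer and switch off the drying blower

## Robot

A 7-joint arm with a two-finger parallel gripper is mounted at the origin on the work surface. World frame = base frame: x ahead of the robot, y to its left, z up, the work surface at z = 0. Lengths are in m, angles in degrees, forces in N, time in s.
With the tool pointing down it reaches from about 0.425 to 0.875 m from the base axis. Payload 4.7 kg.
Tool frame: the origin (TCP) lies on the centre line of the jaws, within the pads' length; the fingertips stand 25 mm ahead of it and the grasp point (between the pads) lies 6 mm ahead of it; z points along the fingers, y is the direction in which the jaws open and shut (so a half turn about z gives the same grasp; the last joint's range is limited). The gripper opens to 87 mm and grips with 3 to 60 N. Pads are 19 mm wide; open, the fingers measure 117 mm over their backs; the gripper's body (75 mm by 190 mm) begins 51 mm behind the grasp point.
Start: joints at [-75.854, 18.392, -4.016, 83.108, 1.295, 78.541, -3.26], TCP at [0.15, 0.632, 0.248] pointing down, gripper open.
Joint ranges: [-163.93, 163.93], [-17.29, 119.83], [-79.2, 71.16], [3.27, 140.29], [-89.18, 269.18], [5.43, 117.66], [-154.24, 154.24]. Speed limits (degrees/s): [147.25, 147.25, 180, 180, 180, 180, 180].

## Interface

Orientations are given as [roll, pitch, yaw] about the fixed x, y, z axes, in that order (R = Rz(yaw) Ry(pitch) Rx(roll)).
In Python, from cell import env gives the robot as it stands.
- The arm moves only by the shell command python3 -m creep 'ROWS' [OPENING] [FORCE]. ROWS is JSON, a list of rows, each an object of numbers: "tx", "ty", "tz": the shift along the tool's x, y, z in m; "rx", "ry", "rz": the turn, a rotation vector about the tool's x, y, z in degrees. In form: [{"tx": .., "ty": .., "tz": .., "rx": .., "ry": .., "rz": ..}, ...]. A call has 1 to 20 rows; each row shifts and turns the commanded pose from where the row before left it, along the tool's axes as they then stand; what a row does not reach is not made up. A row lasts 1/8 s, in which the tool goes at most 62.5 mm and 10.7 degrees, less where a joint would pass 70% of its speed; a pose out of reach is approached as far as the arm can. A call is refused whole if a number of a shift passes 0.0625 or a number of a turn 10.7, either way. A call with a gripper value outside its range is refused whole. OPENING is the finger opening in m, from 0 to 0.087, set as the call begins (- or left out, the last holds). The fingers move at their own pace and stop on an object; FORCE is the grip in N (left out, the last holds). Time passes only in rows, so rows that do not move let the fingers close. It gives the time, the measured TCP pose, the force and the opening at its end, in the units of the state.
- env.get_obs(): the state, without advancing time (a new reading comes with each control period).
- env.read_camera(name): name is "side" or "top"; returns a dict with "pixels" (400x640x3 uint8, red, green, blue), "intrinsics" (3x3 intrinsics, pixels), "R" (3x3) and "t" (3): a world point X has camera coordinates R X + t. Camera axes: x right, y down, z forward; pixel columns grow to the right and rows downward; lengths in m; the calibration is good to about 2 mm. A picture is of the moment at which its call begins. There is no depth.
- env.sign_off(): hands the job in, once; it reports no verdict.
The state is a dict: "time_s": time; "qpos": joint angles; "joint_velocities": joint speeds; "effort": joint torques, N m; "tool_pos": TCP position; "tool_rot": TCP orientation; "force": force on the tool from outside, world axes, zero at the start; "wrist_torque": the same for the moment, N m; "grip_width": finger opening in m.
Only numpy, scipy, OpenCV 4.12 (cv2) and the standard library are available. Lean on these libraries where they do the work, as an engineer would, in place of code of your own. Each camera call takes 0.05 s, during which the arm holds its last target.

## Task

Check whether the primer on the short, round-bellied lure is dry: touch it gently on its back from above with the fingertips, just until it dips a little on its springy wire, and come away. Then switch the drying blower off by pushing the toggle lever on its top all the way over, away from the robot. Do not touch the other three lures or their stands, grasp or lift nothing, and leave everything else on the bench where it stands.

Things in the scene. Friction and masses are not known exactly. Their poses are not given: they have to be found in the camera images.
- stand_round: fixed stand: steel foot 44 mm across, 14 mm high, 6 mm post 110 mm tall; a springy wire from its top carries a white primed lure: the short, fat, egg-shaped one, 56 mm long and 36 mm thick. Origin on the bench straight below the lure's middle; the post stands 85 mm along +x, wire and lure lie along x, the lure's axis is 105 mm up. This is the lure to test.
- round_back (a point): highest point of the round-bellied lure's back, above its middle, 123 mm above the bench while nobody touches it; it moves with the lure, z up
- round_lure (a joint): how far the round-bellied lure's springy wire is bent: 0 at rest, positive (rad) as the lure is pressed down, negative as it is lifted. 0.1 rad lowers its back by about 8.5 mm and takes about 2 N (about 0.25 N per mm); it springs back when let go; the stop is at 0.45
- stand_slim: fixed stand like stand_round (same foot, post, wire, origin, axes and heights, also white primed), carrying the long slim lure, 98 mm long and 18 mm thick. Not to be touched.
- stand_twopart: fixed stand like stand_round (same foot, post, wire, origin, axes and heights, also white primed), carrying the lure in two short egg-shaped sections (each 44 mm long, about 21 mm thick) joined end to end, 92 mm in all. Not to be touched.
- stand_flatnose: fixed stand like stand_round (same foot, post, wire, origin, axes and heights, also white primed), carrying the tapered lure, 75 mm long, with a flat 27 mm front face at its wire end and a thin tail. Not to be touched.
- blower: fixed drying blower, a grey box 170 x 130 x 85 mm (x, y, z), origin at the centre of its underside; its x axis points roughly away from the robot. On its top stands the lever's block, 70 x 50 x 25 mm, 10 mm towards +y from the middle, and a fixed metal knob 28 mm across and 12 mm high near its +x, -y corner
- blower_switch (a joint): angle of the blower's toggle lever: near 0 (on) it leans 0.5 rad towards the blower's -x (towards the robot); 1.0 rad (off, the stop) leans 0.5 rad towards +x. Friction holds it wherever it is left; it takes about 1 N at its ball
- blower_switch_tip (a point): centre of the lever's black ball, 26 mm across, 75 mm from the pivot on a 10 mm rod; the pivot line runs along the blower's y, 107 mm above the bench; the ball's centre is 173 mm above the bench at either end of its swing and 182 mm at mid swing; it moves with the lever
- paint_jar: closed paint jar, 50 mm across, 65 mm tall, loose; origin at the middle of its underside. A bystander.
- glass_cup: green glass cup, 80 mm across the rim, 95 mm tall, loose; origin at the middle of its underside. A bystander.
- wood_blank: uncut wooden block, 90 x 30 x 22 mm, loose; origin at the middle of its underside. A bystander.
- eye_tub: grey round tub, 32 mm across, 30 mm tall, standing low among the lure stands, loose; origin at the middle of its underside. A bystander.
- ring_tub: metal round tub, 32 mm across, 22 mm tall, standing low among the lure stands, loose; origin at the middle of its underside. A bystander.
- wire_spool: wooden spool, 56 mm across, 36 mm tall, loose; origin at the middle of its underside. A bystander.
- paint_brush: paint brush, 160 mm long, lying, loose; origin at the underside near its middle, lying along x, handle towards -x. A bystander.
Things that resemble listed ones, but are neither listed nor needed, are in the scene too. Leave any green look-alike of the stand_round alone.

How it is judged:
By the outcome, as a careful person would: the job done as asked, in the order asked, and still so for the second after the job is handed in, with the robot touching nothing.
It also fails if it takes over 54 s, if anything falls off the work surface, if the arm or the gripper's body presses on something with over 40 N, if the wrist force passes 120 N, or if a joint passes its speed limit or range.

## Working session

There is one attempt and no reset: what is moved stays moved. The work goes in short steps, Python scripts to look and compute and a shell command to move; the robot and the scene stay as the last step left them, time stands still between calls to the robot, and variables do not carry over. Pictures are saved under pics/ and viewed, and the job is handed in when it is done.

```bash
ls; mkdir -p pics; python3 - <<'E'
from cell import env
import cv2,pickle
o=env.get_obs()
for k in ['time_s','tool_pos','tool_rot','force','grip_width']: print(k,o[k])
d={}
for n in ['side','top']:
    c=env.read_camera(n); d[n]=c
    cv2.imwrite(f'pics/{n}0.png',c['pixels'][:,:,::-1]); print(n,c['intrinsics'],c['R'],c['t'])
pickle.dump(d,open('cams.pkl','wb'))
E
```

```text
pics
time_s 0.0
tool_pos [0.14987739 0.63196319 0.24646871]
tool_rot [-1.79890453e+02  6.98605021e-03  1.66663039e+02]
force [ 0.19729035  0.34205399 -0.16616425]
grip_width 0.08698062791851832
side [[498.24731602   0.         320.20685414]
 [  0.         498.24731602 200.33292482]
 [  0.           0.           1.        ]] [[ 0.9883825  -0.15113743 -0.01604712]
 [-0.0971813  -0.54726592 -0.83129767]
 [ 0.11685815  0.82319955 -0.55559579]] [-0.58321659  0.15204079  1.3833957 ]
top [[364.28720388   0.         318.31673551]
 [  0.         364.28720388 194.6791294 ]
 [  0.           0.           1.        ]] [[-0.00609177 -0.99976517  0.02079652]
 [-0.99629873  0.00428482 -0.0858515 ]
 [ 0.08574223 -0.02124253 -0.99609087]] [-0.02100103  0.59278103  1.20464432]
```

View pics/side0.png

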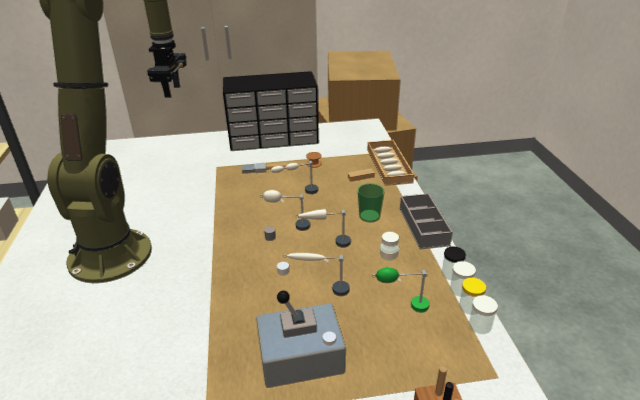

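View pics/top0.png

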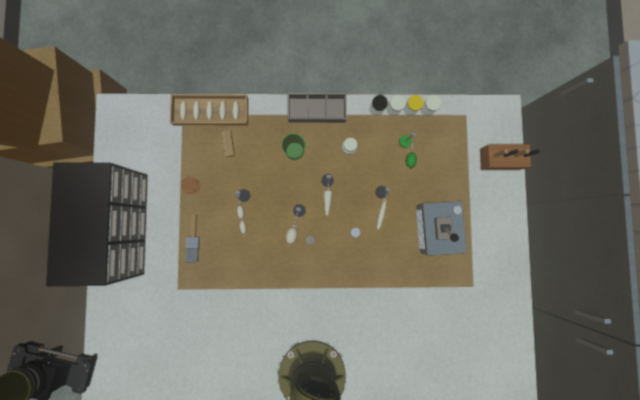

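The candidates for the round-bellied lure (side / top pixels) are:
- white egg: (272,196) / (291,236)
- white two-part: (285,168) / (241,220)
- white flat-nose: (313,215) / (327,202)
- white slim: (306,257) / (381,214)
- green egg look-alike: (387,275) / (411,160)

I choose the white egg and will check it in a close crop.

```bash
cat > h.py <<'E'
import numpy as np,cv2
from scipy.optimize import least_squares
def ray(c,u,v):
    K,R,t=c['intrinsics'],np.array(c['R']),np.array(c['t'])
    return -R.T@t, R.T@np.linalg.inv(K)@np.array([u,v,1.])
def plane(c,u,v,z):
    o,d=ray(c,u,v); return o+d*(z-o[2])/d[2]
def tri(c1,p1,c2,p2):
    o1,d1=ray(c1,*p1);o2,d2=ray(c2,*p2)
    s=np.linalg.lstsq(np.c_[d1,-d2],o2-o1,rcond=None)[0]
    a,b=o1+d1*s[0],o2+d2*s[1]; return (a+b)/2,np.linalg.norm(a-b)
def proj(c,X):
    p=c['intrinsics']@(np.array(c['R'])@np.array(X)+c['t']); return p[:2]/p[2]
E
python3 - <<'E'
import pickle,cv2,numpy as np
from h import *
d=pickle.load(open('cams.pkl','rb'))
s=d['side']['pixels'];t=d['top']['pixels']
a=cv2.resize(s[150:350,220:420,::-1],None,fx=3,fy=3,interpolation=cv2.INTER_CUBIC)
cv2.imwrite('pics/cs.png',a)
b=cv2.resize(t[170:270,220:320,::-1],None,fx=5,fy=5,interpolation=cv2.INTER_CUBIC)
b2=cv2.resize(t[180:270,400:490,::-1],None,fx=5,fy=5,interpolation=cv2.INTER_CUBIC)
cv2.imwrite('pics/ct.png',b);cv2.imwrite('pics/cb.png',b2)
for n,im in [('side',s),('top',t)]:
    hsv=cv2.cvtColor(im,cv2.COLOR_RGB2HSV)
    print(n, hsv[196,272] if n=='side' else hsv[236,291])
    m=((hsv[...,1]<95)&(hsv[...,2]>(140 if n=='side' else 110))).astype(np.uint8)
    k,l,st,ce=cv2.connectedComponentsWithStats(m)
    for i in range(1,k):
        if 25<st[i,4]<1500: print(st[i],ce[i].round(1))
E
```

```text
side [ 20  42 178]
[  0 127   9  29 132] [  2.4 142.8]
[374 146  25  17 218] [385.7 154.1]
[  0 152  22  32 452] [  8.8 170.9]
[285 162  15   6  56] [291.5 164.8]
[383 163  19   6  78] [392.2 166. ]
[269 165  15   7  52] [276.3 167.8]
[387 170  19   7  90] [395.7 172.7]
[263 190  33   9 147] [273.1 194.1]
[  0 197   8  13  60] [  2.6 201.5]
[406 205  21  12  48] [415.2 208.5]
[298 209  29   8 159] [313.7 212.9]
[414 219  28  16  97] [425.6 225.8]
[264 226  11   7  56] [269.1 229. ]
[381 231  18  11 155] [389.9 236.3]
[458 231   8  10  33] [462.  235.3]
[450 233  10  14  67] [454.1 239.4]
[380 242  19  18 169] [388.4 249.1]
[494 248  11   8  48] [499.4 251.6]
[283 253  50  10 218] [307.8 255.9]
[334 254  10   6  26] [340.  256.9]
[276 261  13  10  93] [282.1 265.1]
[127 262   9   6  39] [130.7 264.4]
[ 72 268   9   6  38] [ 75.8 270.4]
[400 269  27   6  44] [416.4 272.6]
[510 268  24  12 110] [521.4 273.1]
[589 282   8  10  31] [592.1 285.7]
[594 287  46  21 309] [619.4 297. ]
[558 292  12   6  33] [564.2 294.4]
[583 292  12   8  40] [587.8 295.8]
[552 298  15   5  33] [559.1 300.1]
[
[... 1209 characters left out ...]
8] [327.2 200.7]
[234 189  13  49 265] [240.6 215.9]
[376 196  12  37 221] [381.1 213.9]
[626 199   8  64 208] [629.5 229.8]
[415 209  10  46 292] [419.3 229.7]
[112 211   4  25  87] [113.7 223.6]
[123 212   4  23  76] [124.2 222.4]
[132 213   4  22  74] [133.4 223.2]
[140 213   4  21  67] [141.9 223.7]
[285 216  14  32 248] [291.7 233.4]
[349 227  12  12 116] [354.8 232.2]
[305 234  11  12 102] [309.9 239.5]
[139 247   4  22  74] [140.6 257.7]
[121 249   4  24  81] [122.6 261. ]
[131 248   4  23  71] [132.1 258.5]
[110 251   5  25  86] [112.1 262.7]
[632 272   5  28 100] [633.8 285.7]
[634 302   6  41 139] [636.8 321.5]
[638 350   2  25  35] [638.7 359.9]
[ 58 387  20  13 151] [ 67.3 394.8]
```

View pics/cs.png

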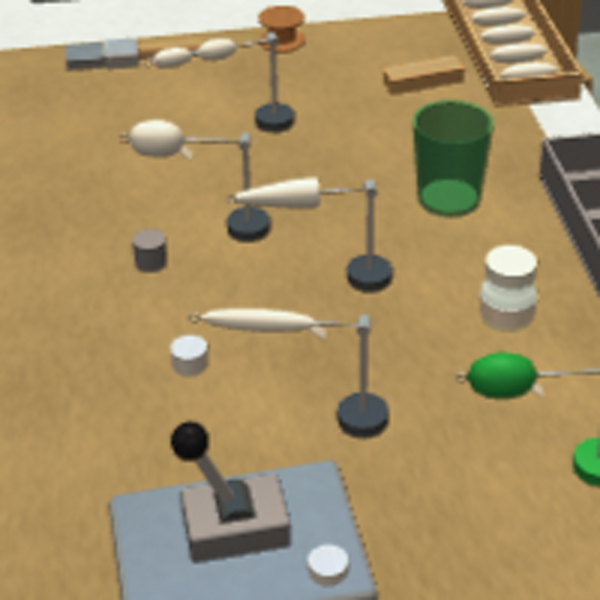

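View pics/ct.png

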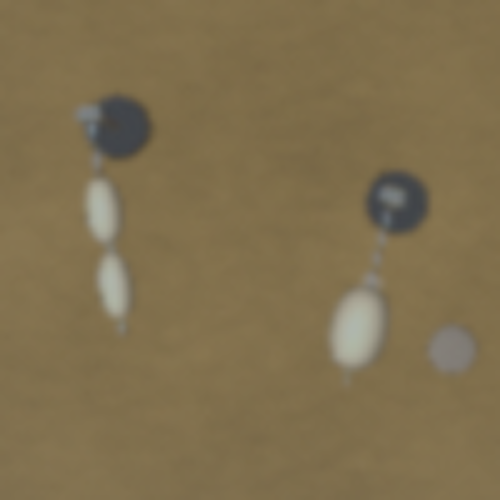

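View pics/cb.png

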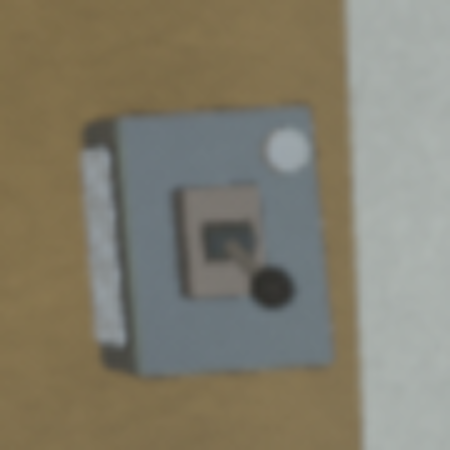

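The crops show that the white egg at side (272,196), top (291,235) is the fat, short one. The lever ball is at side (283,297), top (454,237), leaning towards the robot. Next I'll triangulate.

```bash
python3 - <<'E'
import pickle
from h import *
np.set_printoptions(precision=4,suppress=True)
d=pickle.load(open('cams.pkl','rb'));S,T=d['side'],d['top']
cs=lambda x,y:(220+(x+.5)/3-.5,150+(y+.5)/3-.5)
ct=lambda x,y:(220+(x+.5)/5-.5,170+(y+.5)/5-.5)
cb=lambda x,y:(400+(x+.5)/5-.5,180+(y+.5)/5-.5)
for n,a,b in [('round',cs(156,139),ct(357,328)),('rpost',cs(245,140),ct(393,196)),('ball',cs(189,441),cb(271,287)),
 ('knob',cs(327,559),cb(288,149)),('twoA',cs(171,57),ct(115,286)),('twoB',cs(217,48),ct(102,211)),
 ('slim',(306,256.5),(381,214)),('flat',(313,213.5),(327,202)),('green',(387,275),(411,160))]:
    print(n,*tri(S,a,T,b))
print('roundS@.105',plane(S,*cs(156,139),.105),plane(T,*ct(357,328),.105))
print('rpost@.11',plane(S,*cs(245,140),.11),plane(T,*ct(393,196),.11))
print('ball',plane(S,*cs(189,441),.173),plane(T,*cb(271,287),.173))
print('box corners top .085',[plane(T,*cb(*p),.085) for p in [(117,122),(307,104),(331,362),(138,375)]])
print('block .11',[plane(T,*cb(*p),.11) for p in [(176,188),(257,183),(268,290),(188,298)]])
o,dd=ray(T,318,195);print('topcam',o); print(ray(S,0,0)[0])
E
```

```text
round [0.4597 0.0639 0.1021] 0.0011663304509009025
rpost [0.5425 0.0411 0.1061] 0.0020887138586577307
ball [ 0.4527 -0.4207  0.1762] 0.0005479547999416057
knob [ 0.5375 -0.4663  0.0966] 0.00024024773104525723
twoA [0.4865 0.2148 0.1038] 0.0005165149272335356
twoB [0.5345 0.2232 0.1048] 0.0028161005840875285
slim [ 0.5236 -0.2202  0.1032] 0.0005651269416047803
flat [ 0.5634 -0.0497  0.1067] 0.002035942304264295
green [ 0.6969 -0.3199  0.1058] 0.001979628653261403
roundS@.105 [0.4601 0.0593 0.105 ] [0.4591 0.0637 0.105 ]
rpost@.11 [0.543  0.0351 0.11  ] [0.5413 0.041  0.11  ]
ball [ 0.4531 -0.4175  0.173 ] [ 0.4523 -0.4219  0.173 ]
box corners top .085 [array([ 0.5559, -0.3604,  0.085 ]), array([ 0.567 , -0.4845,  0.085 ]), array([ 0.4016, -0.4934,  0.085 ]), array([ 0.3943, -0.3689,  0.085 ])]
block .11 [array([ 0.5126, -0.3888,  0.11  ]), array([ 0.5155, -0.4403,  0.11  ]), array([ 0.4484, -0.4448,  0.11  ]), array([ 0.4438, -0.394 ,  0.11  ])]
topcam [0.4872 0.0021 1.2513]
[ 0.4296 -1.1437  0.8856]
```

```bash
python3 -m creep '[{"rz":9.6},{"rz":9.6},{"rz":9.6},{"rz":9.6},{"rz":9.6},{"rz":9.6},{"rz":9.6},{"rz":9.4},{}]' 0 20
```

```text
$[0]: bad value
```

```bash
python3 -m creep '[{"rz":9.6},{"rz":9.6},{"rz":9.6},{"rz":9.6},{"rz":9.6},{"rz":9.6},{"rz":9.6},{"rz":9.4},{"tz":0}]' 0 20 || python3 -m creep '[{"tx":0,"ty":0,"tz":0,"rx":0,"ry":0,"rz":9.6}]' 0 20
```

```text
time_s: 0.22
tool_pos: [0.15, 0.6321, 0.2468]
tool_rot: [-179.9, 0.0, 156.8]
force: [0.5, 0.3, 0.6]
grip_width: 0.0829$[0]: bad value
```

Every field has to be given in each row. One rz row is done, and 66.8° of the turn remains.

```bash
python3 -m creep '[{"tx":0,"ty":0,"tz":0,"rx":0,"ry":0,"rz":9.6},{"tx":0,"ty":0,"tz":0,"rx":0,"ry":0,"rz":9.6},{"tx":0,"ty":0,"tz":0,"rx":0,"ry":0,"rz":9.6},{"tx":0,"ty":0,"tz":0,"rx":0,"ry":0,"rz":9.6},{"tx":0,"ty":0,"tz":0,"rx":0,"ry":0,"rz":9.6},{"tx":0,"ty":0,"tz":0,"rx":0,"ry":0,"rz":9.6},{"tx":0,"ty":0,"tz":0,"rx":0,"ry":0,"rz":9.2},{"tx":0,"ty":0,"tz":0,"rx":0,"ry":0,"rz":0}]'
```

```text
time_s: 1.23
tool_pos: [0.1499, 0.6322, 0.247]
tool_rot: [180.0, 0.1, 90.4]
force: [0.6, -0.5, 0.2]
grip_width: 0.0052
```

```bash
python3 -m creep '[{"tx":-0.03,"ty":0.0163,"tz":0,"rx":0,"ry":0,"rz":0},{"tx":-0.03,"ty":0.0163,"tz":0,"rx":0,"ry":0,"rz":0},{"tx":-0.03,"ty":0.0163,"tz":0,"rx":0,"ry":0,"rz":0},{"tx":-0.03,"ty":0.0163,"tz":0,"rx":0,"ry":0,"rz":0},{"tx":-0.03,"ty":0.0163,"tz":0,"rx":0,"ry":0,"rz":0},{"tx":-0.03,"ty":0.0163,"tz":0,"rx":0,"ry":0,"rz":0},{"tx":-0.03,"ty":0.0163,"tz":0,"rx":0,"ry":0,"rz":0},{"tx":-0.03,"ty":0.0163,"tz":0,"rx":0,"ry":0,"rz":0},{"tx":-0.03,"ty":0.0163,"tz":0,"rx":0,"ry":0,"rz":0},{"tx":-0.03,"ty":0.0163,"tz":0,"rx":0,"ry":0,"rz":0},{"tx":-0.03,"ty":0.0163,"tz":0,"rx":0,"ry":0,"rz":0},{"tx":-0.03,"ty":0.0163,"tz":0,"rx":0,"ry":0,"rz":0},{"tx":-0.03,"ty":0.0163,"tz":0,"rx":0,"ry":0,"rz":0},{"tx":-0.03,"ty":0.0163,"tz":0,"rx":0,"ry":0,"rz":0},{"tx":-0.03,"ty":0.0163,"tz":0,"rx":0,"ry":0,"rz":0},{"tx":-0.03,"ty":0.0163,"tz":0,"rx":0,"ry":0,"rz":0},{"tx":-0.03,"ty":0.0163,"tz":0,"rx":0,"ry":0,"rz":0},{"tx":-0.03,"ty":0.0163,"tz":0,"rx":0,"ry":0,"rz":0},{"tx":-0.03,"ty":0.0163,"tz":0,"rx":0,"ry":0,"rz":0},{"tx":0,"ty":0,"tz":0,"rx":0,"ry":0,"rz":0}]'
```

```text
time_s: 3.72
tool_pos: [0.4631, 0.0611, 0.2477]
tool_rot: [180.0, 0.0, 90.1]
force: [-1.8, -0.2, -0.2]
grip_width: 0.0007
```

```bash
python3 -m creep '[{"tx":0.002,"ty":-0.004,"tz":0.015,"rx":0,"ry":0,"rz":0},{"tx":0,"ty":0,"tz":0.015,"rx":0,"ry":0,"rz":0},{"tx":0,"ty":0,"tz":0.015,"rx":0,"ry":0,"rz":0},{"tx":0,"ty":0,"tz":0.015,"rx":0,"ry":0,"rz":0},{"tx":0,"ty":0,"tz":0.015,"rx":0,"ry":0,"rz":0},{"tx":0,"ty":0,"tz":0.01,"rx":0,"ry":0,"rz":0},{"tx":0,"ty":0,"tz":0,"rx":0,"ry":0,"rz":0},{"tx":0,"ty":0,"tz":0,"rx":0,"ry":0,"rz":0},{"tx":0,"ty":0,"tz":0,"rx":0,"ry":0,"rz":0}]'
cat > snap.py <<'E'
import sys,cv2
from cell import env
n,cam,x0,y0,x1,y1,f=sys.argv[1],sys.argv[2],*map(int,sys.argv[3:8])
c=env.read_camera(cam)
cv2.imwrite(f'pics/{n}.png',cv2.resize(c['pixels'][y0:y1,x0:x1,::-1],None,fx=f,fy=f,interpolation=cv2.INTER_CUBIC))
o=env.get_obs();print(o['time_s'],o['tool_pos'],o['tool_rot'],o['force'])
E
python3 snap.py a1 side 220 120 370 260 5 
```

```text
time_s: 4.85
tool_pos: [0.4587, 0.066, 0.1631]
tool_rot: [179.9, -0.0, 90.3]
force: [-1.1, -0.6, 0.3]
grip_width: 0.0004
4.9 [0.45866485 0.06600282 0.16307383] [ 1.79942978e+02 -3.44823054e-02  9.02655684e+01] [-0.07672847 -0.43754569 -0.35838774]
```

View pics/a1.png

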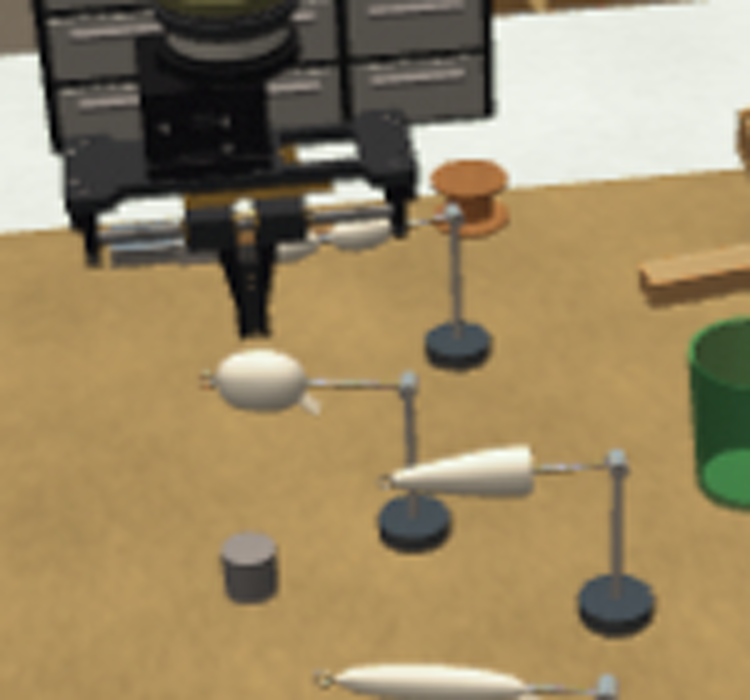

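The fingertips are above the egg (tips at crop (255,335), lure top at (262,350)), about 15 mm clear. I'll go down to about 6–7 mm past contact and check.

```bash
python3 -m creep '[{"tx":-0.003,"ty":0,"tz":0.006,"rx":0,"ry":0,"rz":0},{"tx":0,"ty":0,"tz":0.005,"rx":0,"ry":0,"rz":0},{"tx":0,"ty":0,"tz":0.003,"rx":0,"ry":0,"rz":0},{"tx":0,"ty":0,"tz":0.003,"rx":0,"ry":0,"rz":0},{"tx":0,"ty":0,"tz":0.003,"rx":0,"ry":0,"rz":0},{"tx":0,"ty":0,"tz":0.001,"rx":0,"ry":0,"rz":0},{"tx":0,"ty":0,"tz":0,"rx":0,"ry":0,"rz":0},{"tx":0,"ty":0,"tz":0,"rx":0,"ry":0,"rz":0}]'
python3 snap.py a2 side 220 120 370 260 5 
```

```text
time_s: 5.9
tool_pos: [0.4583, 0.0629, 0.1417]
tool_rot: [180.0, -0.0, 90.3]
force: [-1.6, 0.0, 1.3]
grip_width: 0.0005
5.95 [0.45832672 0.06296612 0.14166755] [ 1.79992316e+02 -1.27776827e-02  9.02656908e+01] [-1.36619703  0.03276244  1.44229025]
```

View pics/a2.png

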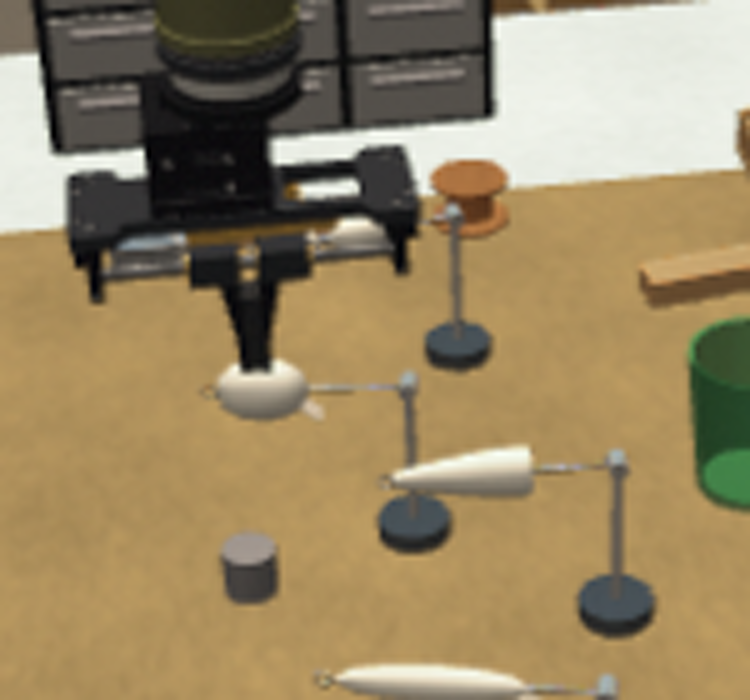

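The lure's wire end and nose have dropped about 1.7 px (roughly 5 mm), with fingers on its back and about 1.4 N. I'll go 2 mm further to be sure, then come straight up.

```bash
python3 -m creep '[{"tx":0,"ty":0,"tz":0.002,"rx":0,"ry":0,"rz":0},{"tx":0,"ty":0,"tz":0,"rx":0,"ry":0,"rz":0},{"tx":0,"ty":0,"tz":0,"rx":0,"ry":0,"rz":0}]'
python3 -m creep '[{"tx":0,"ty":0,"tz":-0.004,"rx":0,"ry":0,"rz":0},{"tx":0,"ty":0,"tz":-0.006,"rx":0,"ry":0,"rz":0},{"tx":0,"ty":0,"tz":-0.015,"rx":0,"ry":0,"rz":0},{"tx":0,"ty":0,"tz":-0.025,"rx":0,"ry":0,"rz":0},{"tx":0,"ty":0,"tz":-0.03,"rx":0,"ry":0,"rz":0},{"tx":0,"ty":0,"tz":-0.03,"rx":0,"ry":0,"rz":0},{"tx":0,"ty":0,"tz":0,"rx":0,"ry":0,"rz":0},{"tx":0,"ty":0,"tz":0,"rx":0,"ry":0,"rz":0}]'
python3 snap.py a3 side 220 120 370 260 5 
```

```text
time_s: 6.32
tool_pos: [0.4584, 0.0629, 0.1396]
tool_rot: [180.0, -0.0, 90.3]
force: [-1.6, 0.1, 2.5]
grip_width: 0.0007
time_s: 7.32
tool_pos: [0.458, 0.0628, 0.2494]
tool_rot: [-180.0, -0.0, 90.3]
force: [-0.3, 0.3, -0.6]
grip_width: 0.0006
7.375 [0.45773766 0.06274716 0.24891944] [-1.79934060e+02  1.67573125e-02  9.02625680e+01] [-0.23114347  0.7375758  -0.5386239 ]
```

View pics/a3.png

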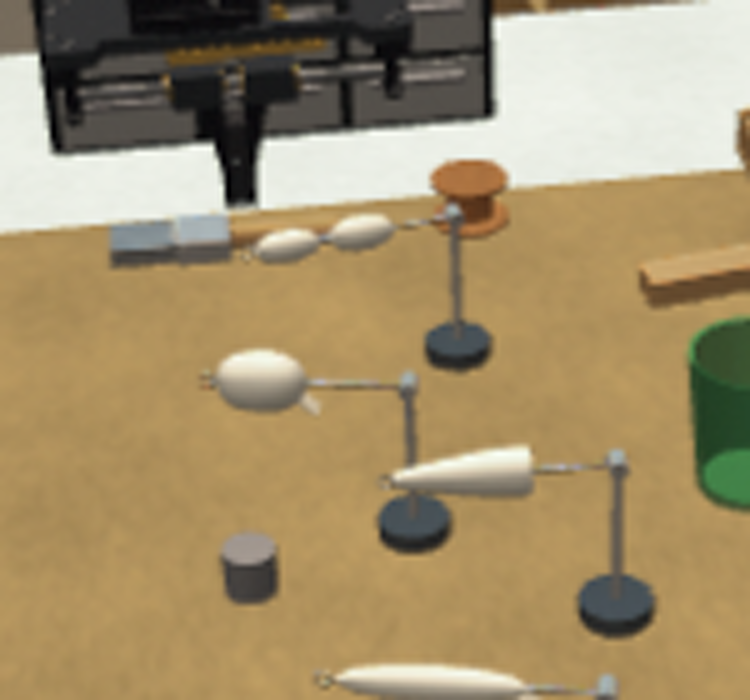

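The lure is back at rest at (262,380) and nothing else has moved. Next is the approach behind the lever ball, high above the bench.

```bash
python3 -m creep '[{"tx":-0.03,"ty":-0.0028,"tz":0,"rx":0,"ry":0,"rz":0},{"tx":-0.03,"ty":-0.0028,"tz":0,"rx":0,"ry":0,"rz":0},{"tx":-0.03,"ty":-0.0028,"tz":0,"rx":0,"ry":0,"rz":0},{"tx":-0.03,"ty":-0.0028,"tz":0,"rx":0,"ry":0,"rz":0},{"tx":-0.03,"ty":-0.0028,"tz":0,"rx":0,"ry":0,"rz":0},{"tx":-0.03,"ty":-0.0028,"tz":0,"rx":0,"ry":0,"rz":0},{"tx":-0.03,"ty":-0.0028,"tz":0,"rx":0,"ry":0,"rz":0},{"tx":-0.03,"ty":-0.0028,"tz":0,"rx":0,"ry":0,"rz":0},{"tx":-0.03,"ty":-0.0028,"tz":0,"rx":0,"ry":0,"rz":0},{"tx":-0.03,"ty":-0.0028,"tz":0,"rx":0,"ry":0,"rz":0},{"tx":-0.03,"ty":-0.0028,"tz":0,"rx":0,"ry":0,"rz":0},{"tx":-0.03,"ty":-0.0028,"tz":0,"rx":0,"ry":0,"rz":0},{"tx":-0.03,"ty":-0.0028,"tz":0,"rx":0,"ry":0,"rz":0},{"tx":-0.03,"ty":-0.0028,"tz":0,"rx":0,"ry":0,"rz":0},{"tx":-0.03,"ty":-0.0028,"tz":0,"rx":0,"ry":0,"rz":0},{"tx":-0.03,"ty":-0.0028,"tz":0,"rx":0,"ry":0,"rz":0},{"tx":0,"ty":0,"tz":0,"rx":0,"ry":0,"rz":0},{"tx":0,"ty":0,"tz":0,"rx":0,"ry":0,"rz":0}]'
```

```text
time_s: 9.62
tool_pos: [0.4155, -0.4165, 0.2487]
tool_rot: [-179.9, -0.1, 90.3]
force: [-0.7, 0.1, -0.9]
grip_width: 0.0005
```

```bash
python3 -m creep '[{"tx":-0.004,"ty":-0.007,"tz":0,"rx":0,"ry":0,"rz":0},{"tx":0,"ty":0,"tz":0.016,"rx":0,"ry":0,"rz":0},{"tx":0,"ty":0,"tz":0.016,"rx":0,"ry":0,"rz":0},{"tx":0,"ty":0,"tz":0.016,"rx":0,"ry":0,"rz":0},{"tx":0,"ty":0,"tz":0.016,"rx":0,"ry":0,"rz":0},{"tx":0,"ty":0,"tz":0,"rx":0,"ry":0,"rz":0},{"tx":0,"ty":0,"tz":0,"rx":0,"ry":0,"rz":0}]'
python3 snap.py b1 side 200 220 360 380 4
python3 snap.py b1t top 390 170 490 270 6
```

```text
time_s: 10.5
tool_pos: [0.4088, -0.4217, 0.1858]
tool_rot: [180.0, 0.0, 90.2]
force: [-0.6, -0.3, -0.2]
grip_width: 0.0003
10.55 [ 0.40887725 -0.42180723  0.18606104] [1.79963211e+02 4.03772300e-02 9.02495150e+01] [-0.25289527  0.46534934  0.50875996]
10.6 [ 0.40894637 -0.42181358  0.18616013] [1.79951592e+02 4.42622753e-02 9.02545534e+01] [-0.00245421  0.11761532 -0.34471088]
```

View pics/b1.png

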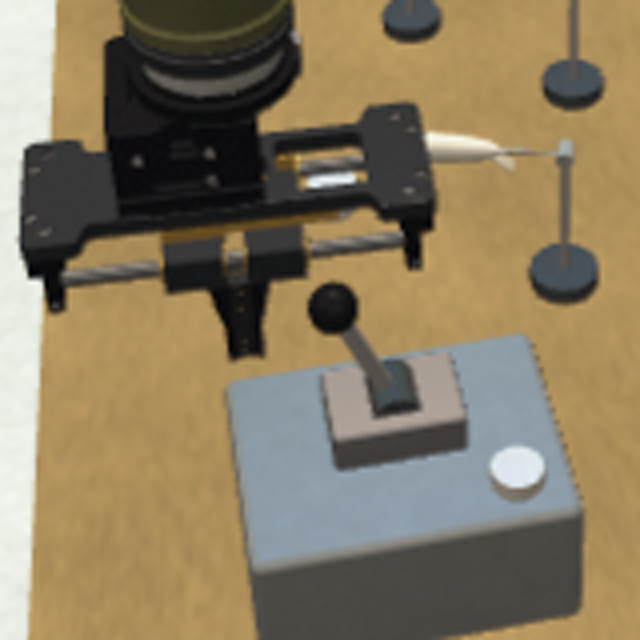

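View pics/b1t.png

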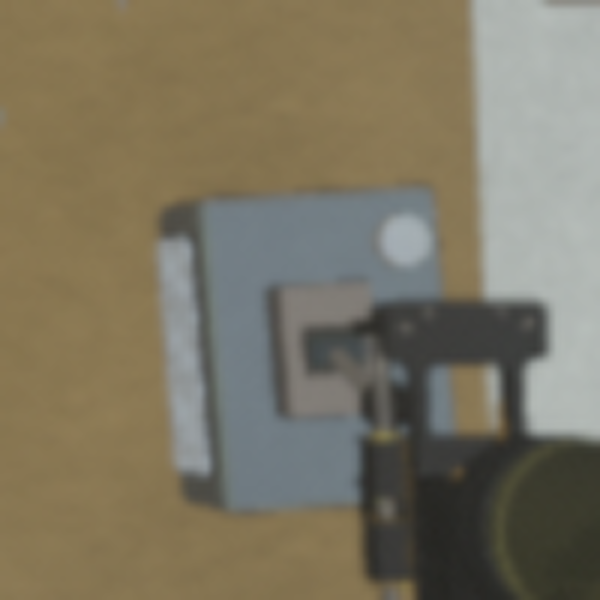

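The closed fingers are behind the ball (tips at side crop (245,355), ball at (333,307)), with the body clear above. I'll raise the tips 4 mm and push along +x.

```bash
python3 -m creep '[{"tx":0.001,"ty":0.008,"tz":-0.004,"rx":0,"ry":0,"rz":0},{"tx":0.0004,"ty":0.008,"tz":0,"rx":0,"ry":0,"rz":0},{"tx":0.0004,"ty":0.008,"tz":0,"rx":0,"ry":0,"rz":0},{"tx":0.0004,"ty":0.008,"tz":0,"rx":0,"ry":0,"rz":0},{"tx":0.0004,"ty":0.008,"tz":0,"rx":0,"ry":0,"rz":0},{"tx":0,"ty":0,"tz":0,"rx":0,"ry":0,"rz":0}]'
python3 snap.py b2 side 200 220 360 380 4
```

```text
time_s: 11.35
tool_pos: [0.4497, -0.4183, 0.1893]
tool_rot: [180.0, 0.0, 90.3]
force: [-1.5, 0.0, -0.0]
grip_width: 0.0005
11.4 [ 0.44923023 -0.41839031  0.18935365] [1.79993381e+02 6.60180833e-04 9.02960158e+01] [-0.01066417 -0.27058226  0.23623053]
```

View pics/b2.png

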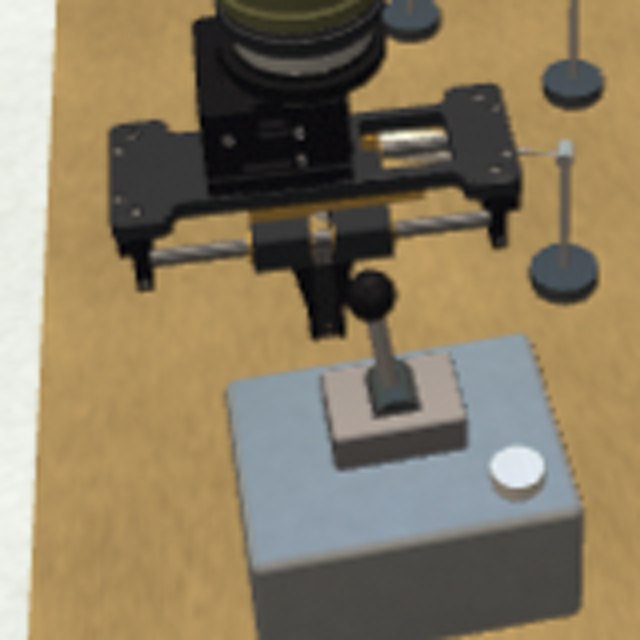

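The ball has moved with the fingers to crop (370,293), near mid swing. I'll keep pushing.

```bash
python3 -m creep '[{"tx":0.0004,"ty":0.008,"tz":0,"rx":0,"ry":0,"rz":0},{"tx":0.0004,"ty":0.008,"tz":0,"rx":0,"ry":0,"rz":0},{"tx":0.0004,"ty":0.008,"tz":0,"rx":0,"ry":0,"rz":0},{"tx":0.0004,"ty":0.008,"tz":0,"rx":0,"ry":0,"rz":0},{"tx":0.0004,"ty":0.008,"tz":0,"rx":0,"ry":0,"rz":0},{"tx":0.0003,"ty":0.006,"tz":0,"rx":0,"ry":0,"rz":0},{"tx":0,"ty":0,"tz":0,"rx":0,"ry":0,"rz":0},{"tx":0,"ty":0,"tz":0,"rx":0,"ry":0,"rz":0}]'
python3 -m creep '[{"tx":0,"ty":0.002,"tz":0,"rx":0,"ry":0,"rz":0},{"tx":0,"ty":0.002,"tz":0,"rx":0,"ry":0,"rz":0},{"tx":0,"ty":0,"tz":0,"rx":0,"ry":0,"rz":0}]'
python3 snap.py b3 side 200 220 360 380 4
```

```text
time_s: 12.4
tool_pos: [0.4946, -0.416, 0.1894]
tool_rot: [180.0, -0.0, 90.3]
force: [-1.2, -0.2, -1.3]
grip_width: 0.0004
time_s: 12.78
tool_pos: [0.4952, -0.4161, 0.1893]
tool_rot: [-179.7, -0.1, 90.1]
force: [-9.2, 3.5, 1.1]
grip_width: 0.0006
12.825 [ 0.49514901 -0.41612611  0.18927798] [-1.79677279e+02 -1.48814170e-01  9.01284302e+01] [-8.78021544  2.61694927  2.20961053]
```

View pics/b3.png

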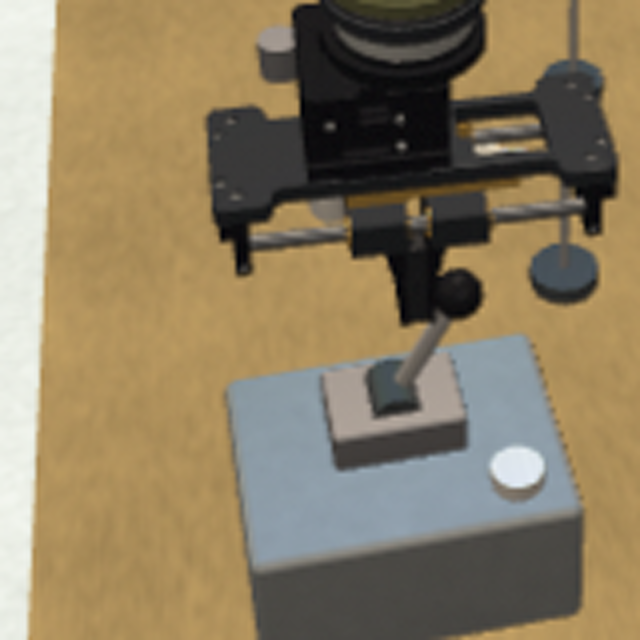

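The force rose to 9 N with the lever leaning forward (ball at crop (459,294)), so it is on the stop. I'll back off, rise and check the ball's position.

```bash
python3 -m creep '[{"tx":0,"ty":-0.004,"tz":0,"rx":0,"ry":0,"rz":0},{"tx":0,"ty":-0.01,"tz":0,"rx":0,"ry":0,"rz":0},{"tx":0,"ty":-0.016,"tz":0,"rx":0,"ry":0,"rz":0},{"tx":0,"ty":-0.02,"tz":0,"rx":0,"ry":0,"rz":0},{"tx":0,"ty":0,"tz":-0.02,"rx":0,"ry":0,"rz":0},{"tx":0,"ty":0,"tz":-0.03,"rx":0,"ry":0,"rz":0},{"tx":0,"ty":0,"tz":-0.03,"rx":0,"ry":0,"rz":0},{"tx":0,"ty":-0.03,"tz":-0.03,"rx":0,"ry":0,"rz":0},{"tx":0.03,"ty":-0.03,"tz":-0.03,"rx":0,"ry":0,"rz":0},{"tx":0.03,"ty":0,"tz":0,"rx":0,"ry":0,"rz":0},{"tx":0.03,"ty":0,"tz":0,"rx":0,"ry":0,"rz":0},{"tx":0.03,"ty":0,"tz":0,"rx":0,"ry":0,"rz":0},{"tx":0.03,"ty":0,"tz":0,"rx":0,"ry":0,"rz":0},{"tx":0,"ty":0,"tz":0,"rx":0,"ry":0,"rz":0},{"tx":0,"ty":0,"tz":0,"rx":0,"ry":0,"rz":0}]'
python3 - <<'E'
from cell import env
from h import *
import pickle
d={n:env.read_camera(n) for n in ('side','top')}
pickle.dump(d,open('cams2.pkl','wb'))
for n,c in d.items(): cv2.imwrite(f'pics/{n}9.png',c['pixels'][:,:,::-1])
cv2.imwrite('pics/c9.png',cv2.resize(d['side']['pixels'][220:380,200:360,::-1],None,fx=4,fy=4,interpolation=cv2.INTER_CUBIC))
cv2.imwrite('pics/c9t.png',cv2.resize(d['top']['pixels'][180:270,400:490,::-1],None,fx=5,fy=5,interpolation=cv2.INTER_CUBIC))
o0,b=pickle.load(open('cams.pkl','rb')),None
for a in (0,.9,1.0):
    X=np.array([.4525+.036,-.421+.002,.107])+75e-3*np.array([np.sin(a-.5),.05*np.sin(a-.5),np.cos(a-.5)])
    print(a,X.round(4),proj(d['side'],X),proj(d['top'],X))
E
```

```text
time_s: 14.7
tool_pos: [0.3881, -0.2677, 0.3305]
tool_rot: [179.9, 0.0, 90.2]
force: [-0.6, -0.3, -0.1]
grip_width: 0.0003
0 [ 0.4525 -0.4208  0.1728] [282.55441772 297.93417126] [453.38818622 236.92466367]
0.9 [ 0.5177 -0.4175  0.1761] [314.61749638 291.72629208] [451.89801261 214.89896533]
1.0 [ 0.5245 -0.4172  0.1728] [317.94123776 292.39147907] [451.27862309 212.66690422]
```

View pics/c9.png

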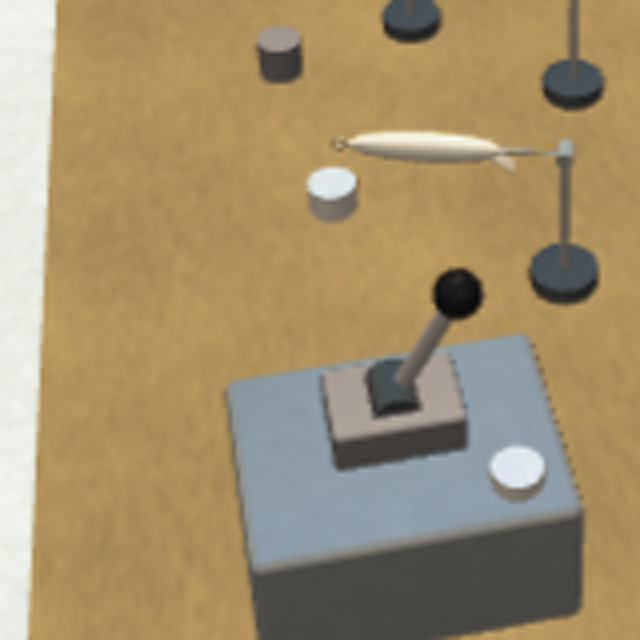

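View pics/c9t.png

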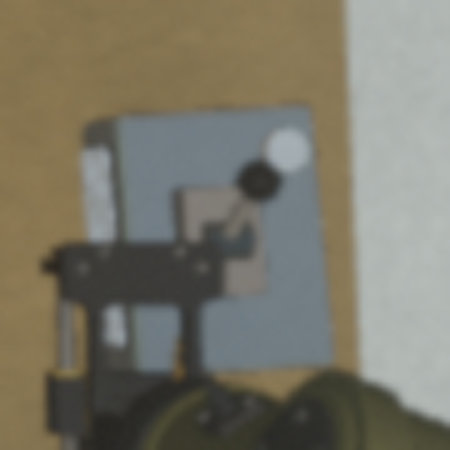

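View pics/side9.png

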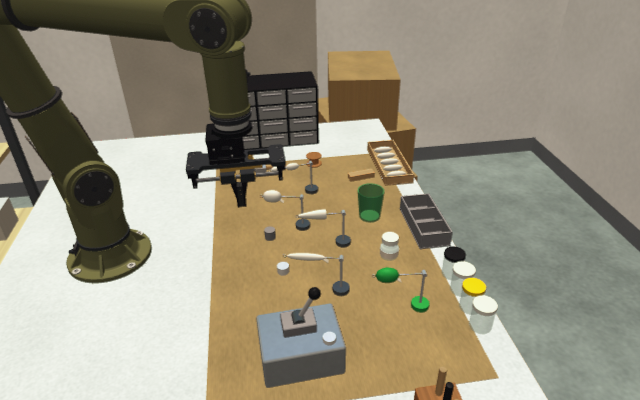

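View pics/top9.png

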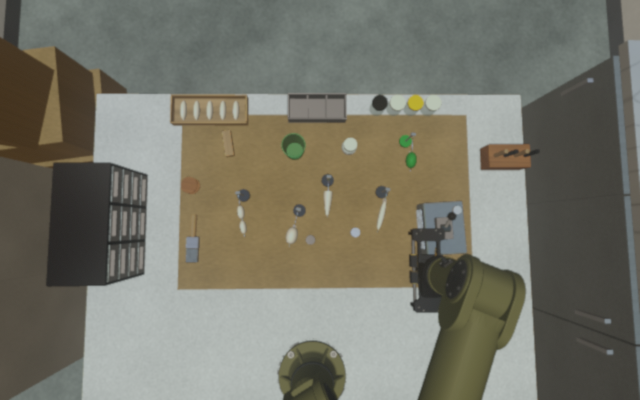

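```bash
python3 - <<'E'
from h import *
import pickle
a=pickle.load(open('cams.pkl','rb'));b=pickle.load(open('cams2.pkl','rb'))
def ball(im,box):
    x0,y0,x1,y1=box
    v=cv2.resize(im[y0:y1,x0:x1].max(2),None,fx=6,fy=6,interpolation=cv2.INTER_CUBIC)
    k,l,s,c=cv2.connectedComponentsWithStats((v<52).astype(np.uint8))
    for i in range(1,k):
        if s[i,4]>500: print(s[i]/6, x0+(c[i][0]+.5)/6-.5, y0+(c[i][1]+.5)/6-.5)
for d,bs,bt in ((a,(272,286,294,306),(444,227,464,247)),(b,(304,282,325,303),(444,207,458,224))):
    print('side');ball(d['side']['pixels'],bs);print('top');ball(d['top']['pixels'],bt)
print(tri(b['side'],(314.1,292.9),b['top'],(451.6,215.8)))
E
```

```text
side
[  5.33333333   5.16666667  11.66666667  12.         678.        ] 282.8118239921337 296.73418551294657
top
[  7.16666667   7.66666667   6.33333333   5.83333333 139.66666667] 453.62509944311853 237.07140015910898
side
[  4.83333333   5.5         11.33333333  12.16666667 643.5       ] 313.90643615643614 293.1443710610377
top
[ 4.5         6.5         5.83333333  5.5        84.66666667] 450.49704724409446 216.01935695538057
(array([ 0.51583435, -0.41772615,  0.17321324]), np.float64(0.0014480159574285004))
```

The ball moved to (0.516, -0.418, 0.173). That is 36 mm past the block's middle at x ≈ 0.480 and at the end-of-swing height, which fits the stop. Everything else looks unchanged in both views, so I'll hand in.

```bash
python3 - <<'E'
from cell import env
print(env.get_obs()['force']); print(env.sign_off())
E
```

```text
[ 0.53644166  0.17897694 -0.95429547]
the job is handed in; nothing more can be done
None
```

Both jobs were done in the order asked, and I handed in at about 15 s of the 54 s allowed.

- **Lure test:** With closed fingertips I pressed the round-bellied white lure on its back from above. It dipped by roughly 5–7 mm at up to about 2.5 N. After I lifted away, the picture showed it back at its rest position.
- **Blower switch:** I pushed the lever from behind, away from the robot, until the force jumped from about 1 N to 9 N and the fingers stopped advancing. I then backed off clear. The ball ended 36 mm beyond the pivot block's middle and 173 mm up, which matches the off stop.
- **Other things:** The last two views, compared by eye, showed nothing else moved. The arm was touching nothing when I handed in.

**Disagreement:** the ball travelled only about 88% of a full swing in the images. Judged from its starting position alone, the lever would read about 0.88 rad. The block position, the ball height and the 9 N stop all suggest instead that it started at about 0.1 rad and ended at the stop.

**Interface:** the first turn command was refused because every row needs all six fields. The retry, one row with all six, turned the tool 9.6° before I carried on.

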